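Dispense charge 4 of mixing balls

ROBOT

A 6-joint arm with a two-finger parallel gripper is mounted at the origin on a cart in front of the work surface, level with it; the furniture and walls round the work are solid. World frame = base frame: x ahead of the robot, y to its left, z up, the work surface at z = 0. Lengths are in m, angles in rad, forces in N, time in s.
With the tool pointing down it reaches from about 0.35 to 0.775 m from the base axis. Payload 5.5 kg.
Tool frame: the origin (TCP) lies on the centre line of the jaws, within the pads' length; the fingertips stand 11 mm ahead of it and the grasp point (between the pads) lies 8 mm behind it; z points along the fingers, y is the line along which they close (so a half turn about z gives the same grasp; the last joint's range is limited). The gripper opens to 85 mm and grips with 20 to 120 N. Pads are 22 mm wide; open, the fingers measure 114 mm over their backs; the gripper's body (76 mm by 85 mm) begins 54 mm behind the grasp point. The pads swing forward as they close: fully open they stand 13 mm farther back than shut.
Start: joints at [1.08, 0.313, 0.046, 1.304, 0, 1.431], TCP at [0.198, 0.54, 0.242] pointing down, gripper open.
Joint ranges: [-2.76, 2.76], [-0.86, 1.69], [-1.03, 1.26], [-2.2, 2.34], [-1.47, 1.5], [-3.14, 3.14]. Speed limits (rad/s): [2.57, 2.57, 3.14, 3.14, 3.14, 3.14].

INTERFACE

Orientations are given as a unit quaternion [w, x, y, z].
In Python, from workcell import get_state, eyes, env gives the robot as it stands.
- The arm moves only by the shell command python3 -m inch 'ROWS' [OPENING] [FORCE]. ROWS is JSON, one flat list of numbers, 4 for each row, row after row: the shift along the tool's x, y, z in cm, then the turn about the tool's z in rad. A call has exactly 5 rows; each row shifts and turns the commanded pose from where the row before left it, along the tool's axes as they then stand; what a row does not reach is not made up. A row lasts 1/12 s, in which the tool goes at most 41.7 mm and 7.16 degrees, less where a joint would pass 70% of its speed; a pose out of reach is approached as far as the arm can. A call is refused whole if a number of a shift passes 4.17 or a number of a turn 0.125, either way. A call with a gripper value outside its range is refused whole. OPENING is the opening, from -1 (shut) to 1 (fully open), set as the call begins (- or left out, the last holds). The fingers move at their own pace and stop on an object; FORCE is the grip in N (left out, the last holds). Time passes only in rows, so rows that do not move let the fingers close, or fill a call up. It gives the time, the measured TCP pose, the force, the opening and the grip force at its end, in the units of the state.
- get_state(): the state, without advancing time (a new reading comes with each control period).
- eyes.read_camera(name): name is "scene" or "side" or "wrist"; returns the picture (400x640x3 uint8, red, green, blue); there is no depth.
- eyes.camera_info(name): a dict with "fovy" (degrees; the focal length in pixels is half the picture's height over the tangent of half this angle, whatever the lens; pixels are square), "cx", "cy" (the principal point, pixels), "D" ([k1, k2, p1, p2, k3] as OpenCV has them; the pictures are not rectified), "xyz" and "orientation" of the camera in the world. Camera axes: x right, y down, z forward; pixel columns grow to the right and rows downward; lengths in m; the calibration is good to about 2 mm. A picture is of the moment at which its call begins: read the wrist's pose just before it. camera_info takes no time and is no camera call; for the wrist camera it gives the pose at the moment of the call.
- env.hand_in(): hands the job in; it is judged then, once.
The state is a dict: "clock": time; "joint_pos": joint angles; "qvel": joint speeds; "tau": joint torques, N m; "tcp_pos": TCP position; "orientation": TCP orientation; "wrist_force": force on the tool from outside, world axes, zero at the start; "ft_torque": the same for the moment, N m; "finger_gap": finger opening in m; "grip_force": force on a finger pad.
Only numpy, scipy, OpenCV 4.12 (cv2) and the standard library are available. Lean on these libraries where they do the work, as an engineer would, in place of code of your own. Each camera call takes 0.05 s, during which the arm holds its last target. There are 200 camera calls.

TASK

Drop mixing-ball charge number 4 from the dispenser into the cup under it: with the shutter closed, lift the drum's knob clear of its locking pin, turn it until the 4 is centred in the window and let the knob drop fully down again to lock it there; then slide the shutter fully open so that all three balls fall into the cup, and close it fully again. Leave the 4 locked in the window, lose no ball of the other charges, and leave the cup standing and the bottles and jars where they are.

Things in the scene. Friction and masses are not known exactly. Their poses are not given: they have to be found in the camera images.
- dispenser: fixed ball dispenser: white foot plate, four pillars, aluminium floor plate, a clear drum under a flat blue cover (154 x 140 mm, top 147 mm above the worktop, 70 mm forward, 84 mm back, 70 mm to each side of the axis, nuts 6 mm higher at the corners). Origin on the worktop under the drum's upright axis; x points to its back, so window and outlet are at -x; y to its left seen from the front; z up
- window (a point): centre of the window (30 x 26 mm, black frame with a red index mark at each side) in the front part of the blue cover, 45 mm in front of the drum's axis; only the number standing under it can be seen; the point lies on the numbered face of the drum, 143 mm above the worktop
- number_4 (a point): centre of the black figure 4 (17 mm high) on the drum's white top face, 45 mm from its axis. Numbers 1 to 8 stand 45 degrees apart, rising clockwise from above, hidden but for the one in the window; that chamber is over the outlet. The drum turns endlessly either way; a detent at each number catches within 4 degrees and centres it; 0.25 N m turns it out, 0.1 N m between
- knob_grip (a point): centre of the black ribbed round knob on the drum's axis: 42 mm across, 37 mm high; resting low, its underside is 155 mm, its top 192 mm and this point 175 mm above the worktop. Under it is a steel flange (57 mm across, top 152 mm above the worktop, moves with the knob). Knob and drum turn together; this pose's x axis points straight away from the figure 4
- knob (a joint): lift of the knob in m against a return spring (5 to 7 N): 0 fully down, stop at 0.010. The notched flange locks the drum: at each number a brass pin on the cover stands in a notch when the knob is down (about 3 degrees of play). Lifted 5 mm or more it clears the pin and turns freely; let go between numbers it rests on the pin at about 0.004 and drops and locks at the next number reached
- shutter (a joint): travel of the shutter under the drum's outlet, in m: 0 fully closed, 0.040 fully open, a firm stop at each end; it slides straight to the dispenser's right (-y of the dispenser) to open, with about 2 N of friction, and stays where it is left. The outlet under the chamber is 36 mm wide along the slide
- shutter_grip (a point): middle of the upper part of the shutter's red upright grip at the right of the dispenser, 136 mm above the worktop; the grip is 14 mm thick along the dispenser's x, 22 mm along its y, its top 152 mm and underside 114 mm above the worktop, 27 mm clear of the side of the cover when closed; axes parallel to the dispenser's
- cup_centre (a point): centre, half-way up, of the clear plastic cup standing in a low ring under the outlet: 72 mm across, 72 mm high, 48 mm in front of the drum's axis
- ball_4a_center (a point): centre of a 13 mm steel mixing ball of charge 4, lying in drum chamber 4 at the start (11 g)
- ball_4b_center (a point): centre of a 13 mm steel mixing ball of charge 4, lying in drum chamber 4 at the start (11 g)
- ball_4c_center (a point): centre of a 13 mm steel mixing ball of charge 4, lying in drum chamber 4 at the start (11 g)
- ball_1a_center (a point): centre of a 13 mm steel mixing ball of charge 1, in drum chamber 1; must stay there
- ball_1b_center (a point): centre of a 13 mm steel mixing ball of charge 1, in drum chamber 1; must stay there
- ball_1c_center (a point): centre of a 13 mm steel mixing ball of charge 1, in drum chamber 1; must stay there
- ball_7a_center (a point): centre of a 13 mm steel mixing ball of charge 7, in drum chamber 7; must stay there
- ball_7b_center (a point): centre of a 13 mm steel mixing ball of charge 7, in drum chamber 7; must stay there
- open_jar_centre (a point): centre of the clear open sample jar, 43 mm across, 54 mm high, not used here
- black_cap_centre (a point): centre of the loose black screw cap, 45 mm across, 16 mm high, lying flat; not used here
- amber_bottle_centre (a point): centre of the brown bottle with white cap, 64 mm across, 138 mm high; not used here
- white_bottle_centre (a point): centre of the small white bottle with yellow cap, 32 mm across, 77 mm high; not used here
There are look-alikes about, which are no part of the job. There is more than one size of the part that bears cup_centre; the job needs the largest.

How it is judged:
On the way, in this order (a step that is already met when the one before it is completed fails the run):
1. with the shutter closed, the 4 is turned into the window and the knob has dropped down to lock it (distance between number_4 and window below 0.006 m and value of joint knob below 0.002 m and value of joint shutter below 0.003 m), for 0.3 s.
2. the shutter is slid open with the 4 in the window (distance between number_4 and window below 0.006 m and value of joint shutter above 0.036 m), for 0.1 s.
At the end, for the whole second after the job is handed in: All three balls of charge 4 lie in the cup, the cup stands upright, the shutter is closed to within 3 mm, the figure 4 is centred in the window to within 6 mm with the knob locked down (lifted less than 2 mm), and the balls of the other charges are still in the drum (all of step 1 and horizontal distance between each of ball_4a_center, ball_4b_center, ball_4c_center and cup_centre below 0.035 m and height (world z) of each of ball_4a_center, ball_4b_center, ball_4c_center below 0.07 m and angle between cup_centre's own z axis and vertical below 0.1 rad and height (world z) of each of ball_1a_center, ball_1b_center, ball_1c_center, ball_7a_center, ball_7b_center above 0.098 m); the robot touches nothing.
It fails at once if the shutter is opened while another number, or none, stands in the window (value of joint shutter above 0.012 m and not (distance between number_4 and window below 0.01 m)).
It fails at once if a ball of another charge falls out of the drum (height (world z) of any of ball_1a_center, ball_1b_center, ball_1c_center, ball_7a_center, ball_7b_center below 0.095 m).
It fails at once if the cup is tipped or pushed away from its place (angle between cup_centre's own z axis and vertical above 0.5 rad or distance of cup_centre from where it was at the start of the episode above 0.03 m).
It fails at once if a bystanding bottle, jar or cap is knocked away (distance of any of open_jar_centre, black_cap_centre, amber_bottle_centre, white_bottle_centre from where it was at the start of the episode above 0.03 m).
It also fails if it takes over 45 s, if anything falls off the work surface, if the arm or the gripper's body presses on something with over 40 N, if the wrist force passes 120 N, or if a joint passes its speed limit or range.

## Working session

There is one attempt and no reset: what is moved stays moved. The work goes in short steps, Python scripts to look and compute and a shell command to move; the robot and the scene stay as the last step left them, time stands still between calls to the robot, and variables do not carry over. Pictures are saved under pics/ and viewed, at most 10 in all, crops included, and the job is handed in when it is done.

```bash
mkdir -p pics; cat > h.py <<'E'
import numpy as np, cv2
from workcell import get_state, eyes, env
from scipy.spatial.transform import Rotation as R
def Rq(q): return R.from_quat([q[1],q[2],q[3],q[0]])
def snap(n,f):
    c=eyes.camera_info(n); im=eyes.read_camera(n); cv2.imwrite('pics/'+f,im[:,:,::-1]); return c,im
def K(c):
    f=200/np.tan(np.radians(c['fovy'])/2); return np.array([[f,0,c['cx']],[0,f,c['cy']],[0,0,1.]])
def ray(c,uv):
    p=cv2.undistortPoints(np.array([[uv]],float),K(c),np.array(c['D'],float))[0,0]
    return np.array(c['xyz']),Rq(c['orientation']).apply([p[0],p[1],1])
def atz(c,uv,z):
    o,d=ray(c,uv); return o+d*(z-o[2])/d[2]
def proj(c,P):
    r=Rq(c['orientation']).inv(); X=r.apply(np.atleast_2d(P)-np.array(c['xyz']))
    return cv2.projectPoints(X,np.zeros(3),np.zeros(3),K(c),np.array(c['D'],float))[0][:,0]
E
python3 - <<'E'
from h import *
ims=[]
for n in('scene','side','wrist'):
    c,im=snap(n,n+'0.png'); print(n,c)
print(get_state())
E
```

```text
scene {'fovy': 48.99005620002389, 'cx': 315.8262251414161, 'cy': 198.64158621506527, 'D': array([-0.00921179,  0.        ,  0.        ,  0.        ,  0.        ]), 'xyz': array([-0.12459921, -0.54997365,  0.64297017]), 'orientation': array([-0.45902571,  0.79646556, -0.33681135,  0.20370597])}
side {'fovy': 44.18362797437742, 'cx': 325.5028700600063, 'cy': 206.6156741578151, 'D': array([-0.14260433,  0.        ,  0.        ,  0.        ,  0.        ]), 'xyz': array([ 0.39316763, -0.76123779,  0.77135258]), 'orientation': array([-0.44658611,  0.8895883 , -0.08746517,  0.03928551])}
wrist {'fovy': 68.7742930892745, 'cx': 322.839670895012, 'cy': 197.90365296925103, 'D': array([-0.02409452,  0.        ,  0.        ,  0.        ,  0.        ]), 'xyz': array([0.12673022, 0.56733812, 0.3733384 ]), 'orientation': array([0.1230124 , 0.81032299, 0.56659096, 0.08496633])}
{'clock': 0.15, 'joint_pos': array([ 1.08042774e+00,  3.13838467e-01,  4.52166641e-02,  1.30361792e+00,
       -3.22380728e-05,  1.43118813e+00]), 'qvel': array([ 0.00093673, -0.0044424 ,  0.00271185, -0.00033148,  0.00257508,
        0.00029493]), 'tau': array([ 1.65109283e-03, -4.81064057e+01,  2.98814768e+01,  1.38973509e-02,
       -1.67887597e-04,  1.19834834e-05]), 'tcp_pos': array([0.19741501, 0.53963603, 0.24159818]), 'orientation': array([-2.08260422e-04,  1.74482457e-01,  9.84660018e-01, -6.91185532e-04]), 'wrist_force': array([-1.40580128,  0.47269546, -0.46577325]), 'ft_torque': array([ 0.01222053,  0.02070807, -0.02149989]), 'grip_force': 0.0, 'finger_gap': 0.08493090819120734}
```

View pics/scene0.png

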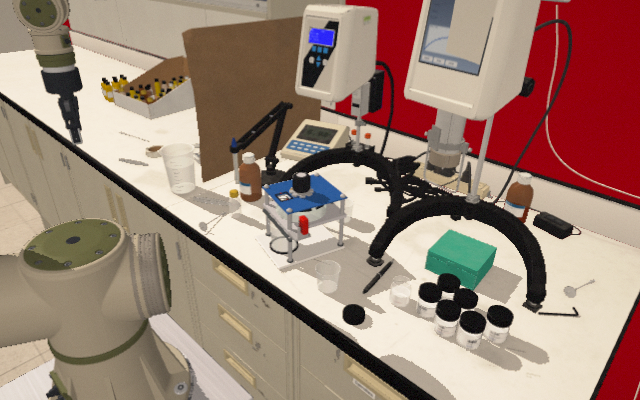

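View pics/side0.png

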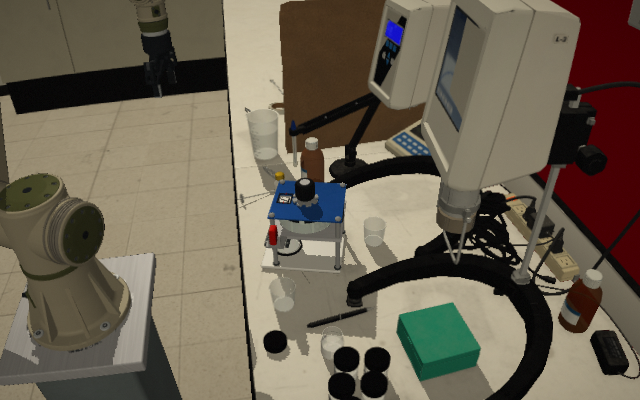

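```bash
python3 - <<'E'
from h import *
a=cv2.imread('pics/scene0.png')[150:290,225:365]; b=cv2.imread('pics/side0.png')[165:285,245:365]
cv2.imwrite('pics/m1.png',np.hstack([cv2.resize(a,(400,400),interpolation=cv2.INTER_CUBIC),cv2.resize(b,(400,400),interpolation=cv2.INTER_CUBIC)]))
E
```

```text
(no output)
```

View pics/m1.png

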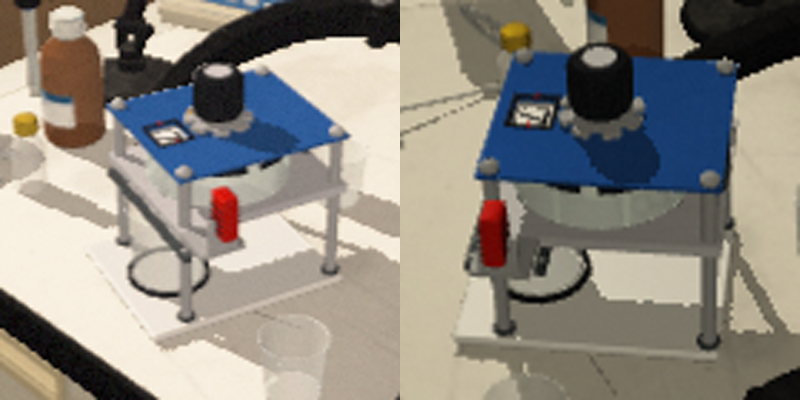

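```bash
python3 - <<'E'
from h import *
from scipy.optimize import least_squares
cs,cd=eyes.camera_info('scene'),eyes.camera_info('side')
S=np.array([(118,103),(262,70),(335,130),(183,172)])*.35+[225,150]
D=np.array([(497,58),(725,66),(710,180),(487,167)])*.3+[245,165]
kS=np.array([218,72])*.35+[225,150]; kD=np.array([600,52])*.3+[245,165]
def pts(p):
    a,b=.077-p[3],.07-p[3]
    L=np.array([[.007-a,b,.151],[.007+a,b,.151],[.007+a,-b,.151],[.007-a,-b,.151],[0,0,.192]])
    return R.from_euler('z',p[2]).apply(L)+[p[0],p[1],0]
f=lambda p:np.r_[(proj(cs,pts(p))-np.vstack([S,kS])).ravel(),(proj(cd,pts(p))-np.vstack([D,kD])).ravel()]
x0=atz(cs,kS,.192);print(x0,atz(cd,kD,.192))
for y in(0,.5,-.5):
    r=least_squares(f,[x0[0],x0[1],y,.01]);print(r.x,r.cost)
print(r.fun.reshape(-1,2).round(1).tolist())
p=r.x
M=lambda v:R.from_euler('z',p[2]).apply(v)+[p[0],p[1],0]
for v in([0,0,.175],[-.045,0,.143],[.025,-.108,.136],[-.015,-.108,.136],[-.048,-.108,.136]): print(M(v),proj(cs,M(v)),proj(cd,M(v)))
# red grip
for n,c in(('scene',cs),('side',cd)):
    im=cv2.imread(f'pics/{n}0.png').astype(int); m=(im[:,:,2]>140)&(im[:,:,1]<60)&(im[:,:,0]<60)
    m[:,:230]=0;m[:,345:]=0;m[:190]=0;m[290:]=0
    v,u=np.nonzero(m);print(n,u.min(),u.max(),v.min(),v.max(),u.mean(),v.mean(),atz(c,[u.mean(),v.mean()],.133))
E
```

```text
[0.50666732 0.08848873 0.192     ] [0.76117506 0.04994135 0.192     ]
[ 0.70676294  0.12753824 -0.35698279 -0.00301146] 10888.834440959969
[ 0.70676297  0.12753822 -0.35698331 -0.00301136] 10888.834440963612
[ 0.70676294  0.12753824 -0.35698276 -0.00301146] 10888.834440960043
[[41.7, -31.1], [41.6, -28.8], [44.6, -29.8], [43.8, -33.2], [43.7, -28.8], [-34.0, -21.9], [-35.5, -18.8], [-31.0, -17.1], [-38.2, -19.9], [-35.2, -16.3]]
[0.70676294 0.12753824 0.175     ] [[344.70067966 152.35583338]] [[389.28267231 170.75988311]]
[0.66459994 0.14326344 0.143     ] [[329.23588104 166.2939297 ]] [[368.71979114 180.88544202]]
[0.69244635 0.01761083 0.136     ] [[373.53711006 180.81752478]] [[396.7329437  214.59294042]]
[0.65496814 0.03158878 0.136     ] [[359.88044513 183.85664162]] [[377.8540476  212.83099534]]
[0.62404861 0.04312059 0.136     ] [[348.31704358 186.43000232]] [[362.37596747 211.38601766]]
scene 299 307 216 234 303.96491228070175 224.30701754385964 [0.42997711 0.00306113 0.133     ]
side 269 274 225 230 271.7241379310345 227.58620689655172 [0.42909596 0.03105985 0.133     ]
```

```bash
cat > fit.py <<'E'
from h import *
from scipy.optimize import least_squares
cs,cd=eyes.camera_info('scene'),eyes.camera_info('side')
S=np.array([(118,103),(262,70),(335,130),(183,172)])*.35+[225,150]
D=np.array([(97,58),(325,66),(310,180),(87,167)])*.3+[245,165]
kS=np.array([218,72])*.35+[225,150]; kD=np.array([200,52])*.3+[245,165]
def pts(p):
    a,b=.077-p[3],.07-p[3]
    L=np.array([[.007-a,b,.151],[.007+a,b,.151],[.007+a,-b,.151],[.007-a,-b,.151],[0,0,.192]])
    return R.from_euler('z',p[2]).apply(L)+[p[0],p[1],0]
f=lambda p:np.r_[(proj(cs,pts(p))-np.vstack([S,kS])).ravel(),(proj(cd,pts(p))-np.vstack([D,kD])).ravel()]
x0=atz(cs,kS,.192);print(x0,atz(cd,kD,.192))
for y in(0,):
    r=least_squares(f,[x0[0],x0[1],y,.01]);print(r.x,r.cost)
print(r.fun.reshape(-1,2).round(1).tolist())
p=r.x
M=lambda v:R.from_euler('z',p[2]).apply(v)+[p[0],p[1],0]
for v in([0,0,.175],[-.045,0,.143],[-.048,-.108,.136]): print(M(v),proj(cs,M(v)),proj(cd,M(v)))
for n,c,uv in(('scene',cs,(225,197)),('side',cd,(95,205))):
    uv=np.array(uv)*(.35 if n=='scene' else .3)+([225,150] if n=='scene' else [245,165])
    print(n,R.from_euler('z',-p[2]).apply(atz(c,uv,.145)-[p[0],p[1],0]))
s=get_state();t=Rq(s['orientation']);print(t.as_matrix().round(3),s['tcp_pos'])
ci=eyes.camera_info('wrist');print(t.inv().apply(ci['xyz']-s['tcp_pos']),(t.inv()*Rq(ci['orientation'])).as_matrix().round(3))
E
python3 fit.py
```

```text
[0.50666732 0.08848873 0.192     ] [0.51158743 0.10105832 0.192     ]
[ 0.50615762  0.09000185 -0.26852982  0.00699305] 27.700894149903643
[[-1.7, -0.1], [-1.5, -1.4], [1.0, -1.1], [0.5, -0.3], [-0.6, -0.1], [5.3, -0.2], [-1.2, -0.4], [0.1, 0.1], [-1.0, 1.2], [-1.7, 3.2]]
[0.50615762 0.09000185 0.175     ] [[300.68879463 181.65958267]] [[303.55459424 190.40406026]]
[0.46277033 0.10194099 0.143     ] [[283.59454793 198.47222627]] [[283.42775662 201.77726849]]
[ 0.4312239  -0.00139257  0.136     ] [[305.87229924 223.70290313]] [[274.37553486 236.33011526]]
scene [-0.04965749 -0.10179475  0.145     ]
side [-0.05232874 -0.08812035  0.145     ]
[[-0.939  0.344 -0.001]
 [ 0.344  0.939 -0.001]
 [ 0.    -0.001 -1.   ]] [0.19741501 0.53963603 0.24159818]
[ 0.07591624  0.00157879 -0.13184205] [[ 0.    -0.955 -0.296]
 [ 1.     0.     0.   ]
 [ 0.    -0.296  0.955]]
```

```bash
python3 - <<'E'
from h import *
cs,cd=eyes.camera_info('scene'),eyes.camera_info('side')
def tri(a,b):
    o1,d1=ray(cs,a);o2,d2=ray(cd,b)
    A=np.c_[d1,-d2];t=np.linalg.lstsq(A,o2-o1,rcond=None)[0];p,q=o1+t[0]*d1,o2+t[1]*d2
    return ((p+q)/2).round(3),np.linalg.norm(p-q).round(3)
for n,a,b in(('amber',(249,158),(312,143)),('armtip',(237,146),(293,128)),('armelbow',(287,106),(382,97)),('beaker',(178,150),(264,113)),('mixer',(328,97),(387,88)),('whiteb',(234,194),(281,176)),('grip',(225*.35+225,190*.35+150),(95*.3+245,203*.3+165))): print(n,*tri(a,b))
E
```

```text
amber [0.57  0.364 0.128] 0.006
armtip [0.52  0.347 0.185] 0.008
armelbow [0.774 0.421 0.218] 0.001
beaker [0.462 0.56  0.129] 0.014
mixer [0.718 0.209 0.321] 0.033
whiteb [0.479 0.321 0.065] 0.005
grip [0.432 0.007 0.153] 0.005
```

```bash
python3 -m inch '[-2.5,-2,-1.5,0, -3.2,-2.3,-1.5,0, -3.2,-2.3,-1,0, -3.2,-2.3,0,0, -3.2,-2.3,0,0]'; python3 -m inch '[-3.2,-2.3,0,0, -3.2,-2.3,0,0, -3.2,-2.3,0,0, -3.2,-2.3,0,0, -3.2,-2.3,0,0]';  python3 -m inch '[-3.2,-2.3,0,0, -3.2,-2.3,0,0, -2.5,-2,0,0.08, -1,-0.5,0,0, 0,0,0,0]'
```

```text
clock: 0.57
tcp_pos: [0.3033, 0.3815, 0.2828]
orientation: [0.0, 0.174, 0.985, 0.001]
wrist_force: [1.6, -0.4, -0.8]
finger_gap: 0.0853
grip_force: 0.0
clock: 0.98
tcp_pos: [0.4138, 0.2179, 0.2821]
orientation: [0.0, 0.174, 0.985, 0.0]
wrist_force: [0.4, 0.4, 0.2]
finger_gap: 0.0853
grip_force: 0.0
clock: 1.4
tcp_pos: [0.4825, 0.1162, 0.2816]
orientation: [-0.0, 0.215, 0.977, -0.0]
wrist_force: [-0.2, 0.4, 0.4]
finger_gap: 0.0852
grip_force: 0.0
```

```bash
python3 - <<'E'
from h import *
s=get_state();c,im=snap('wrist','w1.png');print(s['tcp_pos'],s['clock'])
P=[[.506,.09,.192],[.4628,.1019,.143],[.4312,-.0014,.152]];print(proj(c,P))
np.save('c1.npy',c,allow_pickle=True)
E
```

```text
[0.48252356 0.11621051 0.2815523 ] 1.4
[[304.40737815 243.56146547]
 [298.89185735 178.26883836]
 [184.75479202 195.92251109]]
```

View pics/w1.png

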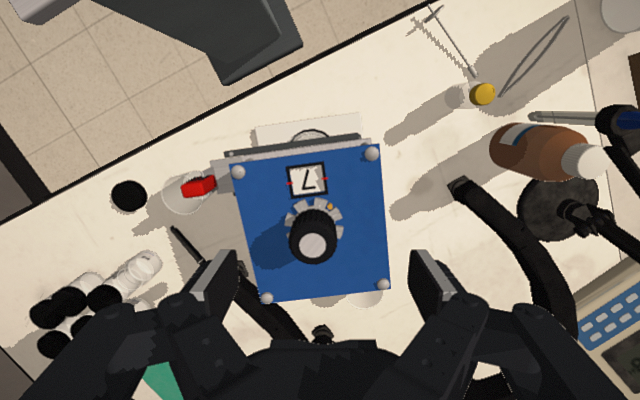

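```bash
python3 - <<'E'
from h import *
a=cv2.imread('pics/w1.png')[130:310,170:410]
cv2.imwrite('pics/m2.png',cv2.resize(cv2.rotate(a,cv2.ROTATE_180),(800,600),interpolation=cv2.INTER_CUBIC))
E
```

```text
(no output)
```

View pics/m2.png

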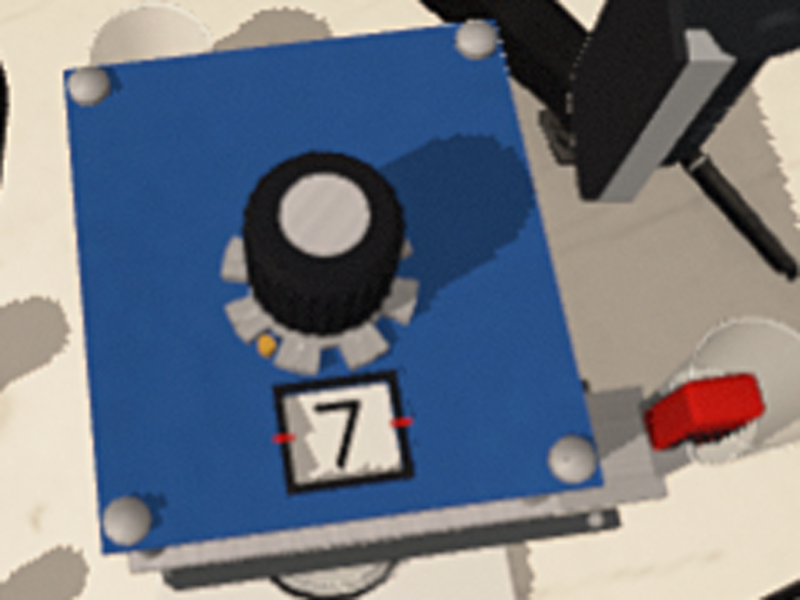

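```bash
python3 - <<'E'
from h import *
c=np.load('c1.npy',allow_pickle=True).item()
F=lambda u,v:(410-u*.3,310-v*.3)
k=atz(c,F(325,213),.192);w=atz(c,F(343,432),.147);print(k,w,np.linalg.norm((w-k)[:2]),np.degrees(np.arctan2(*(w-k)[1::-1])))
N=[atz(c,F(*q),.152) for q in((127,520),(90,86),(477,40),(571,459))]
m=np.mean(N,0);e=(N[1]-N[0]+N[2]-N[3]);yaw=np.arctan2(e[1],e[0]);e=e/np.linalg.norm(e);print('centre',m,'axis',m-.007*e,'yaw',yaw)
print('grip',R.from_euler('z',-yaw).apply(atz(c,F(728,405),.152)-np.array([k[0],k[1],0])),atz(c,F(728,405),.152))
s=get_state();print(s['joint_pos'],s['tcp_pos']);t=Rq(s['orientation']);print('d tool cm',100*t.inv().apply(k-s['tcp_pos']))
for x in(-.045,-.055): print(F(0,0),[(410-q[0])/.3 for q in proj(c,R.from_euler('z',yaw).apply([[x,-.108,.152]])+[k[0],k[1],0])],[(310-q[1])/.3 for q in proj(c,R.from_euler('z',yaw).apply([[x,-.108,.152]])+[k[0],k[1],0])])
E
```

```text
[0.51094567 0.09511825 0.192     ] [0.46715549 0.10867834 0.147     ] 0.04584163507432689 162.79430733490813
centre [0.51570661 0.09427754 0.152     ] axis [0.50901961 0.09634732 0.152     ] yaw -0.30017075598602416
grip [-0.05380369 -0.1074246   0.152     ] [0.42778409 0.00840589 0.152     ]
[ 7.70737656e-02  1.50455283e-01 -6.81294271e-02  1.35334384e+00
  5.02169275e-04  5.09570793e-01] [0.48142071 0.11756242 0.28162045]
d tool cm [-3.63240933 -0.79922657  8.95766322]
(410.0, 310.0) [np.float64(721.7646585437279)] [np.float64(374.9063486016338)]
(410.0, 310.0) [np.float64(731.1100966088178)] [np.float64(408.8293521337633)]
```

```bash
python3 -m inch '[-3.6,-0.8,0,0, 0,0,0,-0.125, 0,0,0,-0.125, 0,0,2,0, 0,0,2,0]' 1; python3 -m inch '[0,0,2,0, 0,0,2,0, 0,0,1.5,0, 0,0,0.6,0, 0,0,0,0]'; python3 - <<'E'
from h import *
c,im=snap('wrist','w2.png'); cv2.imwrite('pics/w2c.png',im[:,:,::-1]);s=get_state();print(s['tcp_pos'],s['joint_pos'][5],s['wrist_force'])
print(Rq(s['orientation']).inv().apply(np.array([.510,.0955,.17])-s['tcp_pos'])*100)
E
```

```text
clock: 1.87
tcp_pos: [0.5106, 0.0978, 0.2427]
orientation: [0.001, 0.089, 0.996, 0.0]
wrist_force: [-0.1, 1.1, 0.3]
finger_gap: 0.0853
grip_force: 0.0
clock: 2.28
tcp_pos: [0.5087, 0.0974, 0.1797]
orientation: [-0.002, 0.089, 0.996, -0.0]
wrist_force: [-0.5, 0.2, -0.3]
finger_gap: 0.0851
grip_force: 0.0
[0.50962881 0.09722441 0.18096607] 0.21218632702009183 [-0.36495673 -0.34511423 -0.29892088]
[-0.0686642  -0.16310589  1.09651384]
```

View pics/w2.png

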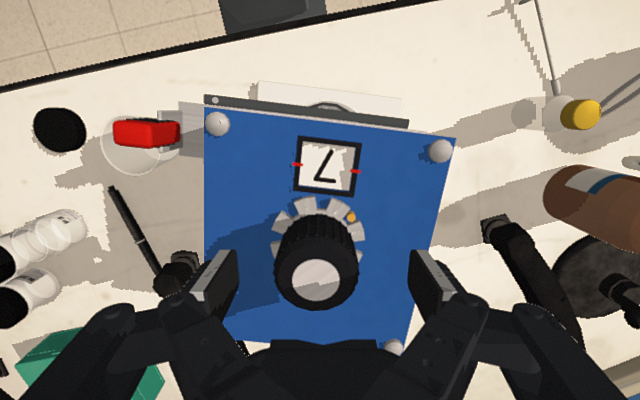

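```bash
python3 -m inch '[-0.1,-0.15,0.5,0, 0,0,0.6,0, 0,0,0,0, 0,0,0,0, 0,0,0,0]'; python3 -m inch '[0,0,0,0, 0,0,0,0, 0,0,0,0, 0,0,0,0, 0,0,0,0]' -1 50; python3 -m inch '[0,0,0,0, 0,0,0,0, 0,0,0,0, 0,0,0,0, 0,0,0,0]'
```

```text
clock: 2.75
tcp_pos: [0.5115, 0.0944, 0.1704]
orientation: [0.0, 0.09, 0.996, 0.0]
wrist_force: [0.6, 0.2, 0.7]
finger_gap: 0.0856
grip_force: 0.0
clock: 3.17
tcp_pos: [0.5113, 0.0937, 0.1706]
orientation: [0.0, 0.091, 0.996, -0.001]
wrist_force: [-1.5, -4.7, 4.3]
finger_gap: 0.0406
grip_force: 50.2
clock: 3.58
tcp_pos: [0.5113, 0.0937, 0.1706]
orientation: [0.0, 0.091, 0.996, -0.001]
wrist_force: [-1.6, -5.5, 5.3]
finger_gap: 0.0406
grip_force: 50.4
```

```bash
python3 -m inch '[0,-0.08,0,0, 0,0,-0.3,0, 0,0,-0.3,0, 0,0,-0.2,0, 0,0,0,0]'; python3 -m inch '[0,0,0,0, 0,0,0,0, 0,0,0,0, 0,0,0,0, 0,0,0,0]'
```

```text
clock: 4.0
tcp_pos: [0.5111, 0.0936, 0.1778]
orientation: [-0.0, 0.09, 0.996, -0.0]
wrist_force: [1.4, -2.4, -6.0]
finger_gap: 0.0409
grip_force: 51.2
clock: 4.42
tcp_pos: [0.5111, 0.0936, 0.178]
orientation: [-0.0, 0.09, 0.996, -0.0]
wrist_force: [2.8, -2.5, -6.4]
finger_gap: 0.0411
grip_force: 51.2
```

```bash
for i in 1; do python3 -m inch '[0,0,0,0.118, 0,0,0,0.118, 0,0,0,0.118, 0,0,0,0.118, 0,0,0,0.118]'; done; python3 -m inch '[0,0,0,0.118, 0,0,0,0.118, 0,0,0,0.118, 0,0,0,0.118, 0,0,0,0.118]'
```

```text
clock: 4.83
tcp_pos: [0.5107, 0.0929, 0.1779]
orientation: [-0.0, 0.379, 0.926, -0.001]
wrist_force: [0.9, -7.1, -6.8]
finger_gap: 0.0406
grip_force: 51.3
clock: 5.25
tcp_pos: [0.5099, 0.0924, 0.1777]
orientation: [-0.0, 0.632, 0.775, -0.002]
wrist_force: [-1.9, -7.9, -6.8]
finger_gap: 0.0412
grip_force: 51.4
```

```bash
python3 -m inch '[-0.1,0,0,0.118, 0,0,0,0.118, 0,0,0,0.118, 0,0,0,0.118, 0,0,0,0.118]'; python3 -m inch '[0,0,0,0.118, 0,0,0,0.118, 0,0,0,0.118, 0,0,0,0.118, 0,0,0,0.118]'; python3 -m inch '[0,0,0,0, 0,0,0,0, 0,0,0,0, 0,0,0,0, 0,0,0,0]'; python3 - <<'E'
from h import *
s=get_state();c,im=snap('wrist','w3.png');print(s['joint_pos'][5],s['ft_torque'])
E
```

```text
clock: 5.67
tcp_pos: [0.509, 0.0923, 0.1773]
orientation: [-0.001, 0.829, 0.559, -0.002]
wrist_force: [-4.1, -4.3, -6.1]
finger_gap: 0.0409
grip_force: 51.5
clock: 6.08
tcp_pos: [0.5082, 0.0928, 0.177]
orientation: [-0.001, 0.956, 0.293, -0.003]
wrist_force: [-4.5, -0.6, -6.1]
finger_gap: 0.0408
grip_force: 51.9
clock: 6.5
tcp_pos: [0.5082, 0.0929, 0.177]
orientation: [-0.001, 0.955, 0.297, -0.003]
wrist_force: [-5.6, -0.9, -5.5]
finger_gap: 0.0406
grip_force: 51.9
2.5632298107432208 [-0.54074991  0.7319795  -0.04248928]
```

View pics/w3.png

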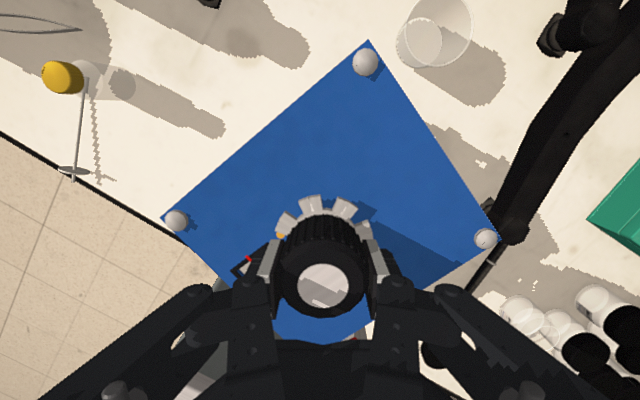

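```bash
python3 -m inch '[0,0,0.3,0, 0,0,0.3,0, 0,0,0.2,0, 0,0,0,0, 0,0,0,0]'; python3 -m inch '[0,0,0,0, 0,0,0,0, 0,0,0,0, 0,0,0,0, 0,0,0,0]' 1;python3 -m inch '[0,0,0,0, 0,0,0,0, 0,0,-2,0, 0,0,-2.5,0, 0,0,-2.5,0]'
```

```text
clock: 6.97
tcp_pos: [0.5084, 0.0929, 0.1706]
orientation: [-0.001, 0.955, 0.297, -0.002]
wrist_force: [-8.6, -3.0, 2.7]
finger_gap: 0.0409
grip_force: 53.1
clock: 7.38
tcp_pos: [0.5118, 0.0929, 0.1705]
orientation: [-0.0, 0.955, 0.296, 0.001]
wrist_force: [-0.8, -0.4, -0.8]
finger_gap: 0.0852
grip_force: 0.0
clock: 7.8
tcp_pos: [0.5107, 0.0926, 0.2403]
orientation: [-0.0, 0.955, 0.296, -0.001]
wrist_force: [0.5, -0.1, -0.1]
finger_gap: 0.0853
grip_force: 0.0
```

```bash
python3 -m inch '[0,0,-1,-0.1125, 0,0,0,-0.1125, 0,0,0,-0.1125, 0,0,0,-0.1125, 0,0,0,-0.1125]'; python3 -m inch '[0,0,0,-0.1125, -3,-1.5,0,0, -3.5,-2,0,0, -3.2,-1.5,0,0, -1,-0.5,0,0]'; python3 - <<'E'
from h import *
import time
eyes.read_camera('side'); s=get_state();c,im=snap('wrist','w4.png');print(s['tcp_pos'],s['orientation'])
np.save('c4.npy',c,allow_pickle=True)
P=R.from_euler('z',-.295).apply([[0,0,.192],[-.045,0,.143],[-.052,-.108,.152]])+[.509,.0935,0];print(proj(c,P))
E
```

```text
clock: 8.22
tcp_pos: [0.5114, 0.0927, 0.2502]
orientation: [-0.0, 0.834, 0.552, 0.0]
wrist_force: [-0.3, -1.0, 0.3]
finger_gap: 0.0852
grip_force: 0.0
clock: 8.63
tcp_pos: [0.4245, 0.0046, 0.2499]
orientation: [-0.0, 0.804, 0.595, -0.001]
wrist_force: [-0.5, 0.4, -0.3]
finger_gap: 0.0855
grip_force: 0.0
[0.42475996 0.00438855 0.25021741] [-1.22626359e-04  8.04104556e-01  5.94487409e-01 -7.54041352e-04]
[[415.37334501  50.10280348]
 [335.96516482  62.1984574 ]
 [326.61338171 202.50066324]]
```

View pics/w4.png

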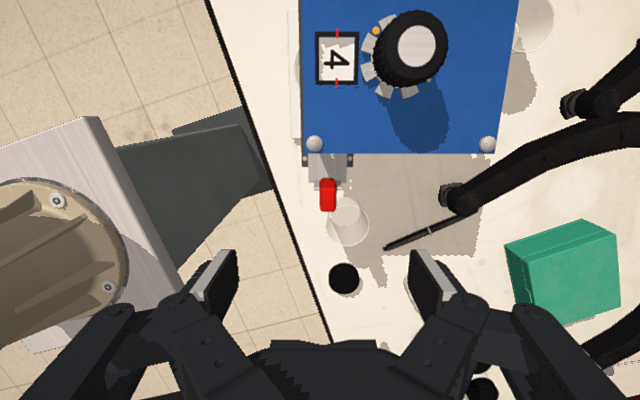

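```bash
python3 -m inch '[0.17,0.26,2.5,0, 0,0,3,0, 0,0,2.5,0, 0,0,2,0, 0,0,1.2,0]'; python3 -m inch '[0,0,0.5,0, 0,0,0,0, 0,0,0,0, 0,0,0,0, 0,0,0,0]'; python3 -m inch '[0,0,0,0, 0,0,0,0, 0,0,0,0, 0,0,0,0, 0,0,0,0]' -1 30; python3 -m inch '[0,0,0,0, 0,0,0,0, 0,0,0,0, 0,0,0,0, 0,0,0,0]'
```

```text
clock: 9.15
tcp_pos: [0.4305, 0.0081, 0.1358]
orientation: [-0.001, 0.803, 0.596, -0.001]
wrist_force: [-0.0, 1.0, 0.2]
finger_gap: 0.0851
grip_force: 0.0
clock: 9.57
tcp_pos: [0.4316, 0.0071, 0.1341]
orientation: [0.001, 0.803, 0.596, 0.001]
wrist_force: [-1.2, 0.3, 0.6]
finger_gap: 0.0854
grip_force: 0.0
clock: 9.98
tcp_pos: [0.4303, 0.0072, 0.1332]
orientation: [-0.0, 0.803, 0.595, -0.0]
wrist_force: [-11.7, 2.9, 5.3]
finger_gap: 0.0256
grip_force: 7.4
clock: 10.4
tcp_pos: [0.4298, 0.0073, 0.1334]
orientation: [-0.0, 0.803, 0.596, -0.0]
wrist_force: [-3.4, -0.3, 5.2]
finger_gap: 0.0225
grip_force: 29.1
```

```bash
python3 - <<'E'
from h import *
s=get_state();print(s['finger_gap'],s['grip_force'])
c,im=snap('side','s5.png');c2,im2=snap('wrist','w5.png');c3,im3=snap('scene','c5.png')
f=lambda a,w,h:cv2.resize(a[:,:,::-1],(w,h),interpolation=cv2.INTER_CUBIC)
cv2.imwrite('pics/m5.png',np.vstack([np.hstack([f(im[170:290,220:340],300,300),f(im3[150:290,235:375],300,300)]),f(im2[110:310,120:520],600,300)]))
E
```

```text
0.022493452533623014 29.13236528635025
```

View pics/m5.png

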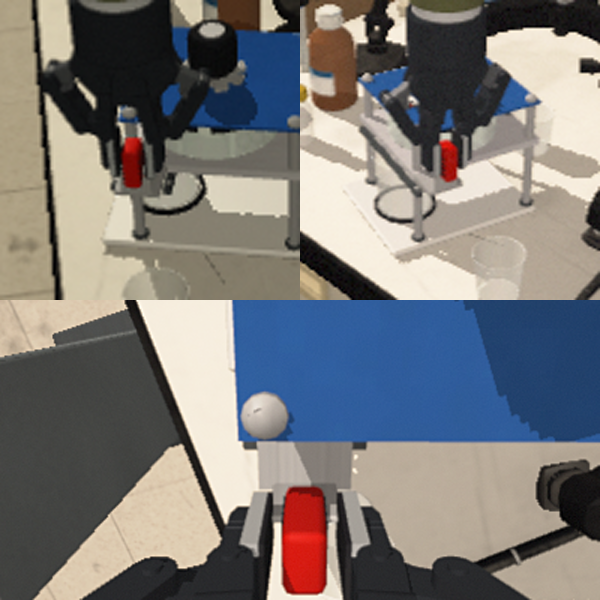

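```bash
python3 -m inch '[0,0,0,0, 0,0,0,0, 0,0,0,0, -0.5,-0.1,-0.5,0, 0,0,0,0]' 0 30; python3 -m inch '[0,0,0,0, 0,0,0,0, 0,0,0,0, 0,0,0,0, 0,0,0,0]' -1; python3 -m inch '[0,0,0,0, 0,0,0,0, 0,0,0,0, 0,0,0,0, 0,0,0,0]'
```

```text
clock: 10.97
tcp_pos: [0.4282, 0.0021, 0.1387]
orientation: [0.0, 0.803, 0.595, 0.0]
wrist_force: [-0.1, 0.5, 0.2]
finger_gap: 0.0427
grip_force: 0.0
clock: 11.38
tcp_pos: [0.4284, 0.0026, 0.139]
orientation: [0.0, 0.803, 0.595, 0.0]
wrist_force: [-2.5, 0.3, 8.3]
finger_gap: 0.0131
grip_force: 39.9
clock: 11.8
tcp_pos: [0.4284, 0.0026, 0.139]
orientation: [0.0, 0.803, 0.595, 0.0]
wrist_force: [-2.7, 0.0, 9.3]
finger_gap: 0.0132
grip_force: 39.9
```

```bash
python3 -m inch '[-0.6,0,0,0, -1,0,0,0, -1,0,0,0, -1,0,0,0, -0.5,0,0,0]'; python3 -m inch '[-0.2,0,0,0, 0,0,0,0, 0,0,0,0, 0,0,0,0, 0,0,0,0]'
```

```text
clock: 12.22
tcp_pos: [0.4165, -0.036, 0.1389]
orientation: [-0.001, 0.803, 0.596, 0.002]
wrist_force: [6.5, 24.0, 3.2]
finger_gap: 0.0131
grip_force: 38.9
clock: 12.63
tcp_pos: [0.4166, -0.0359, 0.1389]
orientation: [-0.002, 0.803, 0.596, 0.003]
wrist_force: [1.5, 11.6, 6.9]
finger_gap: 0.0137
grip_force: 38.9
```

```bash
python3 -m inch '[0,0,0,0, 0,0,0,0, 0,0,0,0, 0,0,0,0, 0,0,0,0]'; python3 - <<'E'
from h import *
c,im=snap('side','s6.png');c3,im3=snap('scene','c6.png')
f=lambda a,w,h:cv2.resize(a[:,:,::-1],(w,h),interpolation=cv2.INTER_CUBIC)
a=im[200:280,250:330];b=im3[195:275,240:320]
cv2.imwrite('pics/m6.png',np.hstack([f(a,400,400),f(b,400,400)]))
E
```

```text
clock: 13.05
tcp_pos: [0.4166, -0.0359, 0.1389]
orientation: [-0.002, 0.803, 0.596, 0.003]
wrist_force: [1.2, 12.1, 6.6]
finger_gap: 0.0136
grip_force: 38.9
```

View pics/m6.png

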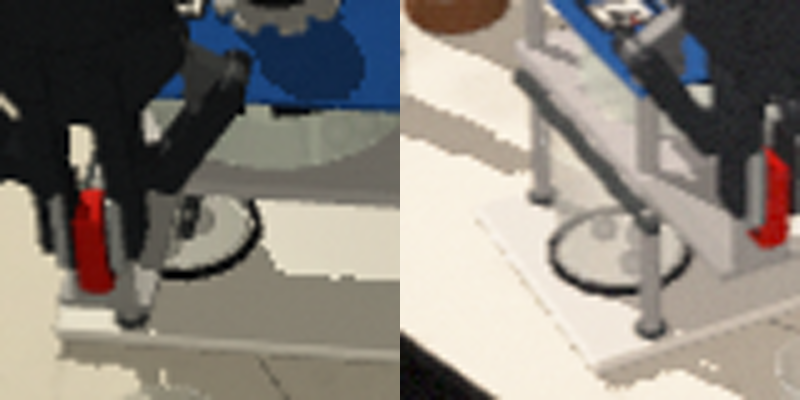

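```bash
python3 - <<'E'
from h import *
for n,a,b,(u0,u1,v0,v1) in(('scene','c5','c6',(268,300,230,258)),('side','s5','s6',(274,306,232,258))):
    A,B=[cv2.imread(f'pics/{q}.png').astype(int) for q in(a,b)]
    d=(B-A).sum(2)[v0:v1,u0:u1]//3
    print(n,u0,v0)
    for i,r in enumerate(d): print('%3d '%(v0+i)+''.join('#' if x<-40 else '+' if x<-18 else 'o' if x>18 else '.' for x in r))
c=eyes.camera_info('scene');e=eyes.camera_info('side')
for uv in((280.6,240),(286,247.4)): P=atz(c,uv,.012);print(P,proj(e,P))
cup=R.from_euler('z',-.295).apply([-.048,0,.012])+[.509,.0935,0];print(cup,proj(c,cup),proj(e,cup))
E
```

```text
scene 268 230
230 ..........................ooooo.
231 ................................
232 ................................
233 ................................
234 ..............................o.
235 ..............................oo
236 ..............................oo
237 ..............................oo
238 ............+++...............oo
239 ..........+++##..............ooo
240 ..........++++#+..#+........oo..
241 ..........++++#..+++........oo+#
242 ...........+##+..+++........oo+#
243 ..................++........oo..
244 ..................++..........o.
245 .................+#+............
246 ................++#+............
247 ................++++............
248 ................++++............
249 .................+#+............
250 ..................+.............
251 ................................
252 ................................
253 ................................
254 ................................
255 ................................
256 ................................
257 ................................
side 274 232
232 +...###+....####+...............

[... 449 characters left out ...]
#####.........###+.............
246 #####+....+....##+..............
247 #####+....++....................
248 +####....+##+...................
249 +###########....................
250 .###########....................
251 .###+#####+.........+...........
252 .+.oo.+##.......................
253 ...ooooo........................
254 ...oooooo.......................
255 ...ooooo........................
256 ...oooo.........................
257 ...oooo+........................
[0.47007985 0.12488123 0.012     ] [[288.60964949 240.52584473]]
[0.458349   0.09265531 0.012     ] [[285.4277234  250.09582336]]
[0.4630735  0.10745551 0.012     ] [[283.28752768 244.0683453 ]] [[286.62525439 245.68353505]]
```

In the scene view, the balls lie in the cup at (280,240), (286,247) and, half behind the pillar, (287,242). All three are down, so I'm closing the shutter.

```bash
python3 -m inch '[0.6,0,0,0, 1,0,0,0, 1,0,0,0, 1,0,0,0, 0.7,0,0,0]'; python3 -m inch '[0.3,0,0,0, 0,0,0,0, 0,0,0,0, 0,0,0,0, 0,0,0,0]'
```

```text
clock: 13.57
tcp_pos: [0.4284, 0.0027, 0.139]
orientation: [0.001, 0.803, 0.596, -0.0]
wrist_force: [-3.8, -4.8, 12.6]
finger_gap: 0.0133
grip_force: 40.5
clock: 13.98
tcp_pos: [0.4284, 0.0028, 0.1391]
orientation: [0.002, 0.804, 0.595, -0.003]
wrist_force: [-6.0, -10.8, 10.9]
finger_gap: 0.0135
grip_force: 40.3
```

```bash
python3 -m inch '[-0.2,0,0,0, 0,0,0,0, 0,0,0,0, 0,0,0,0, 0,0,0,0]' 0.3; python3 -m inch '[0,0,0,0, 0,0,-2,0, 0,0,-3,0, 0,0,-3,0, 0,0,-2,0]'; python3 -m inch '[-2,0,0,0, -3,0,0,0, -3,0,0,0, 0,0,0,0, 0,0,0,0]'; python3 - <<'E'
from h import *
c,im=snap('wrist','w7.png');m=(im[:,:,0]>140)&(im[:,:,1]<60)&(im[:,:,2]<60);m[:20]=0
n,l,st,ce=cv2.connectedComponentsWithStats(m.astype(np.uint8));i=1+st[1:,4].argmax();print(st[i],ce[i])
D=lambda v:R.from_euler('z',-.295).apply(v)+[.509,.0935,0]
print(proj(c,D([[-.052,-.108,.146],[-.052,-.119,.152],[-.052,-.097,.152]])))
c,im=snap('side','s7.png');A=cv2.imread('pics/side0.png')[:,:,::-1].astype(int);d=np.abs(A-im).sum(2)>100
print('side diff near knob/grip/window',d[170:215,290:320].sum(),d[215:250,260:280].sum(),d[190:210,275:292].sum())
E
```

```text
clock: 14.4
tcp_pos: [0.4283, 0.0038, 0.1379]
orientation: [-0.0, 0.803, 0.596, -0.0]
wrist_force: [0.2, 0.1, 0.6]
finger_gap: 0.0557
grip_force: 0.0
clock: 14.82
tcp_pos: [0.429, 0.0037, 0.2404]
orientation: [0.001, 0.803, 0.596, 0.001]
wrist_force: [0.5, 0.5, -0.3]
finger_gap: 0.0554
grip_force: 0.0
clock: 15.23
tcp_pos: [0.405, -0.0739, 0.2381]
orientation: [-0.0, 0.804, 0.594, 0.0]
wrist_force: [0.2, -0.3, -1.1]
finger_gap: 0.0558
grip_force: 0.0
[314  81  18  30 519] [322.38535645  95.52023121]
[[321.43697493  99.99336538]
 [321.46809558 115.82382883]
 [321.33508275  83.26012137]]
side diff near knob/grip/window 130 54 208
```

```bash
python3 - <<'E'
from h import *
for f in('side0','s7'):
    im=cv2.imread(f'pics/{f}.png').astype(int)
    k=im[172:200,290:320]; m=(k.max(2)<70); v,u=np.nonzero(m); w=(k.min(2)>110)&(np.arange(172,200)[:,None]<190); a,b=np.nonzero(w)
    r=im[215:250,262:282];q=np.nonzero((r[:,:,2]>110)&(r[:,:,1]<70)); print(f,v.min(),u.min(),u.max(),a.mean(),b.mean(),len(a),'grip',q[0].mean(),q[1].mean(),len(q[0]))
E
```

```text
side0 0 0 29 5.611650485436893 9.941747572815533 103 grip 14.212765957446809 10.23404255319149 47
s7 0 0 29 6.340425531914893 12.372340425531915 94 grip 19.35135135135135 10.027027027027026 111
```

```bash
python3 -c "
from workcell import env; print(env.hand_in())"
```

```text
the job is handed in; nothing more can be done
None
```

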